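# Crank a reversed bowl at a steady speed for a run-out reading and stop it at the gauge

## Task

On the bench lathe, take the revolving handle of the handwheel and crank it so that the bowl itself turns at a steady 20 turns a minute (within 3 either way), its top coming towards the robot, and keep it there for five seconds so that the gauge can be read. Then slow the bowl down and bring it to rest with its pale strip right under the tip of the gauge, let go of the handle and draw back. The pad that drives the bowl slips, so watch the bowl and not the wheel; never turn the bowl backwards or above 28 turns a minute, and do not touch the bowl or the gauge or shift the tools and the small bowl that lie around the handwheel.

Things in the scene. Friction and masses are not known exactly. Their poses are not given: they have to be found in the camera images.
- lathe: Grey bench wood lathe, 740 mm long, fixed. Origin on the bench below the middle of the handwheel's rim; y runs along the level spindle, 240 mm above the bench, from the handwheel through headstock (y 43 to 228 mm, up to 332 mm high), bowl and gauge to the tailstock; z is up; its -x side, with the tool rest (out to x -210 mm at y 260 to 430 mm), faces the robot.
- wheel_axis (a point): Fixed point on the spindle axis, 70 mm outboard (-y) of the handwheel's middle plane: the centre of the circle on which handle_grip moves.
- handwheel: Steel handwheel on the outboard (-y) end of the spindle, 160 mm over the rim, rim 16 mm thick, balanced, so that it does not swing by itself. Origin on the spindle axis in mid-rim; y as the lathe's, z from the spindle to the handle. Turns without end, together with the padded drive disc; inertia about 0.004 kg m2, no friction of its own.
- handle_grip (a point): Where to grip the handwheel's black revolving handle: level, parallel to the spindle, 27 mm thick, 90 mm long, its axis on a 65 mm radius (175 to 305 mm high). The point is on its axis, 62 mm outboard of the rim's face, 32 mm from the handle's end. It spins on its pin: a gripper pointing down, closing along the lathe's x, keeps its orientation right round.
- bowl_turn (a joint): Turn of the bowl (not of the handwheel), rad, endless and not wrapped: 0 and each whole turn (2 pi) put the strip under the gauge tip; it grows in the right direction, tops of bowl and wheel moving to the lathe's -x. 20 turns a minute are 2.09 rad/s. The live centre brakes the bowl with a dry friction of about 0.0095 N m plus 0.0008 N m per rad/s.
- drive_pad (a point): Middle of the padded drive disc (86 mm wide, on the spindle, pressing on the floor inside the bowl). It slips: it drags the bowl with about 0.010 N m per rad/s of speed difference between handwheel and bowl, either way. So the bowl runs about 1.1 rad/s slower than the wheel (more while its heavy side rises), runs on when the wheel slows, and is braked when the wheel is slower than the bowl.
- bowl: Wooden bowl of brown and red-brown staves, mouth to the headstock, foot on the live centre. 220 mm over the rim, 79 mm deep, about 1.4 kg, inertia about 0.0074 kg m2 (varies; time constant with the pad about 0.7 s), out of balance by 0.003 to 0.007 N m, heavy side unknown. Origin on the spindle axis in the rim plane, 275 mm from the handwheel; z from the spindle to the strip.
- strip (a point): Middle of the bowl's one pale maple strip, 14 mm wide, that runs across the 36 mm wide band at the rim and on over the outside; the point is on the band's surface, 110 mm from the spindle axis.
- gauge_tip (a point): Lower tip of the plunger of the dial gauge, straight above the spindle axis and 2 mm above the rim band, over the middle of the strip's path.
- gauge: Dial gauge (58 mm dial) on a magnetic stand that stands on the lathe bed, up to 450 mm above the bench; fixed. Origin and axes as the lathe's. Not to be touched.
- gouge: Bystander: turning gouge with a dark wooden handle, 375 mm long. Origin under the ferrule.
- small_bowl: Bystander: small dark wooden bowl, 130 mm across. Origin under its middle.
- chuck_key: Bystander: steel T-handled chuck key lying on the bench under or near the handwheel, 15 mm high, about 100 by 105 mm. Origin near its middle.
- sanding_block: Bystander: cork sanding block, 100 x 55 x 32 mm. Origin under its middle.

How it is judged:
By the outcome, as a careful person would: the job done as asked, in the order asked, and still so for the second after the job is handed in, with the robot touching nothing.
It also fails if it takes over 64 s, if anything falls off the work surface, if the arm or the gripper's body presses on something with over 40 N, if the wrist force passes 120 N, or if a joint passes its speed limit or range.

## Robot

A 7-joint arm with a two-finger parallel gripper is mounted at the origin on the work surface. World frame = base frame: x ahead of the robot, y to its left, z up, the work surface at z = 0. Lengths are in m, angles in rad, forces in N, time in s.
With the tool pointing down it reaches from about 0.425 to 0.8 m from the base axis. Payload 8.3 kg.
Tool frame: the origin (TCP) lies at the very end of the fingers, on their centre line; the grasp point (between the pads) lies 19 mm behind it; z points along the fingers, y is the line along which they close (so a half turn about z gives the same grasp; the last joint's range is limited). The gripper opens to 85 mm and grips with 20 to 120 N. Pads are 22 mm wide; open, the fingers measure 114 mm over their backs; the gripper's body (76 mm by 85 mm) begins 54 mm behind the grasp point. The pads swing forward as they close: fully open they stand 13 mm farther back than shut.
Start: joints at [1.124, 0.383, 0.016, 1.37, -0.006, 1.388, -0.046], TCP at [0.234, -0.579, 0.231] pointing down, gripper open.
Joint ranges: [-2.95, 2.95], [-0.25, 2.06], [-1.52, 1.56], [0.18, 2.33], [-1.44, 4.58], [0.02, 2.06], [-3.01, 3.01]. Speed limits (rad/s): [2.39, 2.39, 3.01, 3.01, 3.14, 3.14, 3.14].

## Interface

Orientations are given as a rotation vector (axis times angle).
In Python, from bench import monitor, get_image, r gives the robot as it stands.
- The arm moves only by the shell command python3 -m inch 'ROWS'. ROWS is JSON, a list of rows, each a list of 3 entries, a list of its own where there are three numbers: the opening, from -1 (shut) to 1 (fully open), then the shift along the world's x, y, z in m, then the turn, a rotation vector about the world's x, y, z in rad. A call has 1 to 5 rows; each row shifts and turns the commanded pose from where the row before left it; what a row does not reach is not made up. A row lasts 1/10 s, in which the tool goes at most 50 mm and 8.59 degrees, less where a joint would pass 70% of its speed; a pose out of reach is approached as far as the arm can. A call is refused whole if a number of a shift passes 0.05 or a number of a turn 0.15, either way. A call with a gripper value outside its range is refused whole. The fingers move at their own pace and stop on an object; the grip force is fixed at half the most. Time passes only in rows, so rows that do not move let the fingers close. It gives the time, the measured TCP pose, the force, the opening and the grip force at its end, in the units of the state.
- monitor.get_state(): the state, without advancing time (a new reading comes with each control period).
- get_image(name): name is "side" or "top" or "wrist"; returns a dict with "img" (400x640x3 uint8, red, green, blue), "depth" (400x640 float32, m along the optical axis (not along the pixel's ray), 0 where there is no reading), "intrinsics" (3x3 intrinsics, pixels), "R" (3x3) and "t" (3): a world point X has camera coordinates R X + t. Camera axes: x right, y down, z forward; pixel columns grow to the right and rows downward; lengths in m; the calibration is good to about 2 mm. A picture is of the moment at which its call begins.
- r.job_done(): hands the job in; it is judged then, once.
The state is a dict: "time_s": time; "joints": joint angles; "qvel": joint speeds; "effort": joint torques, N m; "eef_pos": TCP position; "orientation": TCP orientation; "contact_force": force on the tool from outside, world axes, zero at the start; "torque": the same for the moment, N m; "width": finger opening in m; "gripper_force": force on a finger pad.
Only numpy, scipy, OpenCV 4.12 (cv2) and the standard library are available. Lean on these libraries where they do the work, as an engineer would, in place of code of your own. Each camera call takes 0.05 s, during which the arm holds its last target. There are 200 camera calls.

## Working session

There is one attempt and no reset: what is moved stays moved. The work goes in short steps, Python scripts to look and compute and a shell command to move; the robot and the scene stay as the last step left them, time stands still between calls to the robot, and variables do not carry over. Pictures are saved under pics/ and viewed, at most 10 in all, crops included, and the job is handed in when it is done.

```bash
ls; mkdir -p pics
python3 - <<'E'
from bench import monitor,get_image,r
import cv2,numpy as np
print(monitor.get_state())
for n in("side","top","wrist"):
    d=get_image(n); cv2.imwrite(f"pics/a_{n}.png",d["img"][:,:,::-1]); np.savez(f"pics/a_{n}.npz",**d); print(n,d["intrinsics"].tolist(),(-d["R"].T@d["t"]).round(3),d["R"].round(3).tolist())
E
```

```text
pics
{'time_s': 0.0, 'joints': array([ 1.12404055,  0.38422276,  0.01640651,  1.37114208, -0.00628041,
        1.38823565, -0.04648959]), 'qvel': array([-0.00134401,  0.0010687 ,  0.00028435,  0.00020499,  0.00064097,
       -0.00027464, -0.00145841]), 'effort': array([-7.72169842e-04, -6.27592850e+01,  8.44218358e-01, -3.71826160e+01,
        1.65802252e-02,  1.39878318e-02,  2.93093115e-05]), 'eef_pos': array([ 0.23387977, -0.57904185,  0.23029422]), 'orientation': array([-3.08202053e+00, -5.98973709e-01,  6.88836060e-04]), 'contact_force': array([ 0.56607256,  0.04456769, -0.45082201]), 'torque': array([ 0.03551879, -0.03332226,  0.02398574]), 'gripper_force': 0.0, 'width': 0.08549898563545526}
side [[462.1770243419642, 0.0, 323.96011720460234], [0.0, 462.1770243419642, 201.41134843354283], [0.0, 0.0, 1.0]] [1.154 0.285 1.208] [[-0.483, 0.876, 0.012], [0.699, 0.394, -0.597], [-0.528, -0.28, -0.802]]
top [[378.5919137574167, 0.0, 322.79560118749424], [0.0, 378.5919137574167, 199.79501756680858], [0.0, 0.0, 1.0]] [ 0.432 -0.077  1.312] [[0.018, -1.0, -0.017], [-0.998, -0.017, -0.066], [0.066, 0.018, -0.998]]
wrist [[302.5841266643454, 0.0, 323.25608225081737], [0.0, 302.5841266643454, 199.31211188582535], [0.0, 0.0, 1.0]] [ 0.311 -0.548  0.374] [[0.375, -0.927, -0.001], [-0.878, -0.355, 0.322], [-0.299, -0.119, -0.947]]
```

View pics/a_side.png

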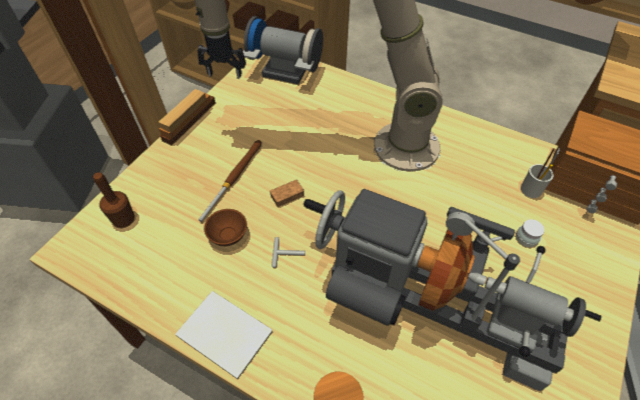

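View pics/a_top.png

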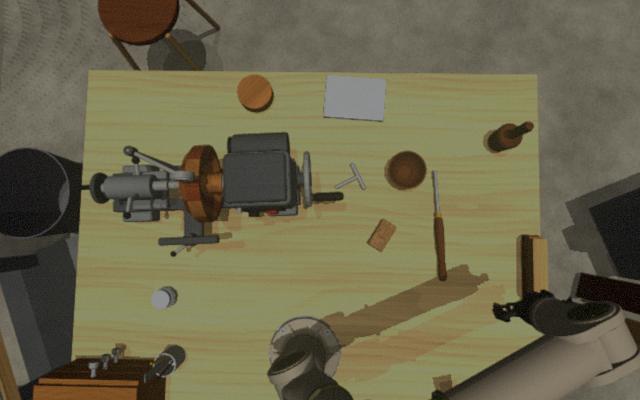

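```bash
cat > h.py <<'E'
import numpy as np,cv2
def cloud(d):
    K,R,t=d["intrinsics"],d["R"],d["t"]; z=d["depth"]; v,u=np.mgrid[:400,:640]
    c=np.stack([(u-K[0,2])/K[0,0]*z,(v-K[1,2])/K[1,1]*z,z],-1)
    P=(c-t)@R; P[z==0]=np.nan; return P
def proj(d,X):
    c=np.atleast_2d(X)@d["R"].T+d["t"]; p=c@d["intrinsics"].T; return p[:,:2]/p[:,2:]
def crop(img,x0,y0,x1,y1,s): return cv2.resize(img[y0:y1,x0:x1],None,fx=s,fy=s,interpolation=cv2.INTER_CUBIC)[:,:,::-1]
E
python3 - <<'E'
from h import *
T=np.load("pics/a_top.npz");S=np.load("pics/a_side.npz")
cv2.imwrite("pics/ct.png",crop(T["img"],170,120,370,260,4)); cv2.imwrite("pics/cs.png",crop(S["img"],290,170,490,320,4))
for n,d in(("top",T),("side",S)):
    P=cloud(d)
    for (u,v) in ([(307,160),(307,180),(307,200),(335,197),(325,197),(318,198),(340,196),(225,155),(290,155),(225,205),(290,205),(257,180),(205,150),(205,215)] if n=="top" else [(310,204),(318,208),(326,212),(330,200),(321,240),(338,196),(350,230),(378,195),(420,225),(440,285),(465,240)]): print(n,u,v,P[v,u].round(3))
    q=P.reshape(-1,3); m=(q[:,2]>.31)&(q[:,2]<.345)&(abs(q[:,0]-.5)<.2)&(q[:,1]>-.1)&(q[:,1]<.3); print(m.sum())
    if m.sum()>20: print(cv2.minAreaRect(q[m,:2].astype(np.float32)*1000), np.percentile(q[m,2],[5,50,95]))
E
```

```text
top 307 160 [ 0.605 -0.014  0.305]
top 307 180 [ 0.549 -0.016  0.317]
top 307 200 [ 0.498 -0.015  0.287]
top 335 197 [ 0.513 -0.092  0.209]
top 325 197 [ 0.513 -0.063  0.21 ]
top 318 198 [ 0.509 -0.042  0.21 ]
top 340 196 [ 0.516 -0.107  0.212]
top 225 155 [0.611 0.201 0.328]
top 290 155 [ 0.674  0.065 -0.001]
top 225 205 [0.48  0.205 0.299]
top 290 205 [0.487 0.038 0.222]
top 257 180 [0.545 0.114 0.332]
top 205 150 [0.631 0.267 0.29 ]
top 205 215 [0.452 0.259 0.297]
3884
((545.685791015625, 140.6062774658203), (318.4744873046875, 172.38597106933594), 89.97987365722656) [0.31650771 0.33179192 0.33904298]
side 310 204 [ 0.521 -0.094  0.206]
side 318 208 [ 0.522 -0.068  0.206]
side 326 212 [ 0.59  -0.008  0.313]
side 330 200 [ 0.558 -0.015  0.318]
side 321 240 [ 0.619 -0.005  0.231]
side 338 196 [ 0.533 -0.006  0.312]
side 350 230 [0.619 0.069 0.331]
side 378 195 [0.498 0.082 0.333]
side 420 225 [0.525 0.202 0.327]
side 440 285 [0.634 0.296 0.305]
side 465 240 [0.523 0.305 0.34 ]
4197
((554.769775390625, 140.3810577392578), (322.3936767578125, 142.59417724609375), 88.45236206054688) [0.31394948 0.33145387 0.33583933]
```

View pics/ct.png

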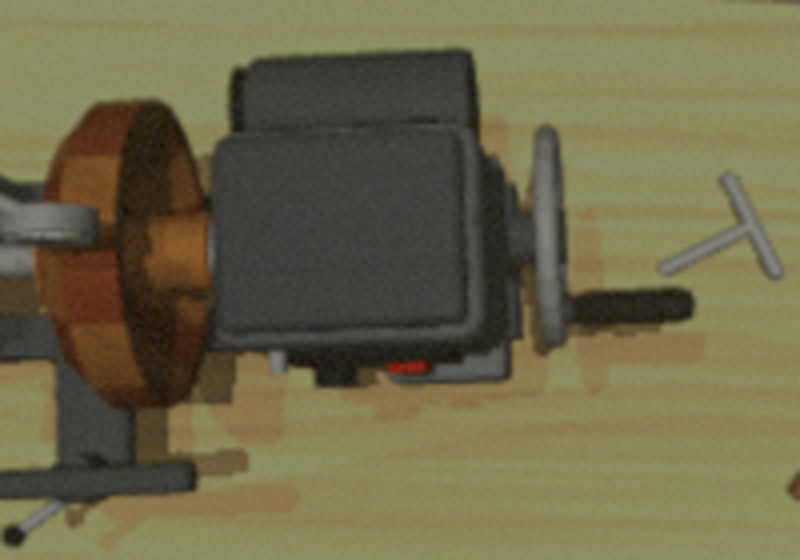

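View pics/cs.png

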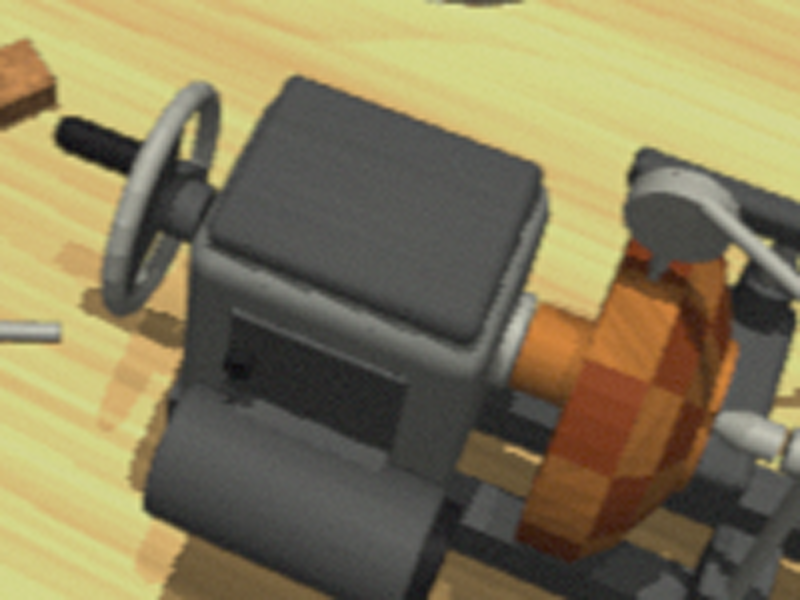

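Run:
```python
from h import *
from scipy.optimize import least_squares
T=np.load("pics/a_top.npz");S=np.load("pics/a_side.npz")
for n,d in(("top",T),("side",S)):
    q=cloud(d).reshape(-1,3)
    # headstock top
    m=(abs(q[:,2]-.332)<.006)&(abs(q[:,0]-.55)<.11)&(q[:,1]>.02)&(q[:,1]<.22); print(n,"hs",m.sum(),cv2.minAreaRect(q[m,:2].astype(np.float32)*1000))
    m=(q[:,1]>-.035)&(q[:,1]<.012)&(abs(q[:,0]-.55)<.1)&(q[:,2]>.15)&(q[:,2]<.34)
    w=q[m]
    def f(p):
        x0,y0,yaw=p[:3]; e=np.array([-np.sin(yaw),np.cos(yaw),0]); v=w-[x0,y0,.24]; a=v@e; r=np.linalg.norm(v-np.outer(a,e),axis=1)
        return np.hypot(a,r-.072)-.008
    s=least_squares(f,[.55,-.016,0],loss="cauchy",f_scale=.002); print("rim",m.sum(),s.x.round(4),np.median(abs(s.fun)))
    m=(q[:,1]>-.115)&(q[:,1]<-.035)&(abs(q[:,0]-.52)<.04)&(q[:,2]>.14)&(q[:,2]<.26)
    w2=q[m]
    def g(p):
        c=np.array([p[0],-.075,p[1]]); e=np.array([-np.sin(p[2]),np.cos(p[2]),0]); v=w2-c; v=v-np.outer(v@e,e)
        return np.linalg.norm(v,axis=1)-.0135
    s=least_squares(g,[.515,.197,0],loss="cauchy",f_scale=.002); print("handle",m.sum(),s.x.round(4),np.median(abs(s.fun)),"ymin",np.percentile(w2[:,1],[1,5]))
    # bowl: outer rim circle pts
    m=(q[:,1]>.24)&(q[:,1]<.31)&(abs(q[:,0]-.55)<.13)&(q[:,2]>.15)&(q[:,2]<.37)
    print("bowl ymin", np.percentile(q[m,1],[1,3,10]))
```

```text
top hs 2984 ((553.9965209960938, 122.82188415527344), (129.56507873535156, 163.74119567871094), 3.3578004837036133)
rim 503 [ 0.5624 -0.0116  0.0608] 0.0010910545447957382
handle 239 [0.5174 0.1968 0.0633] 0.0010957895601078835 ymin [-0.11244997 -0.10943165]
bowl ymin [0.24388372 0.25060895 0.25897592]
side hs 3246 ((552.8992919921875, 122.54877471923828), (131.4124755859375, 164.31649780273438), 3.3432776927948)
rim 929 [ 0.5597 -0.0127  0.0614] 0.0013178726847397097
handle 202 [0.5147 0.1967 0.0425] 0.0011104939166877575 ymin [-0.11268209 -0.10885177]
bowl ymin [0.24196687 0.24597263 0.2581369 ]
```

Run:
```python
from h import *
for n in("side","top"):
    d=np.load(f"pics/a_{n}.npz"); q=cloud(d).reshape(-1,3); c=np.array([.311,-.548,.374])
    print(n,proj(d,c),proj(d,[.234,-.579,.231])); k=np.linalg.norm(q-c,axis=1); print(np.nanmin(k),(k<.04).sum())
    cv2.imwrite(f"pics/g_{n}.png",crop(d["img"],*( (180,0,270,100) if n=="side" else (480,260,580,340)),6))
```

```text
side [[209.97199992  57.59930463]] [[224.89584703  79.14784114]]
0.042864001865985074 0
top [[522.57208444 278.18279895]] [[508.14184936 299.11376562]]
0.043213686869536576 0
```

View pics/g_side.png

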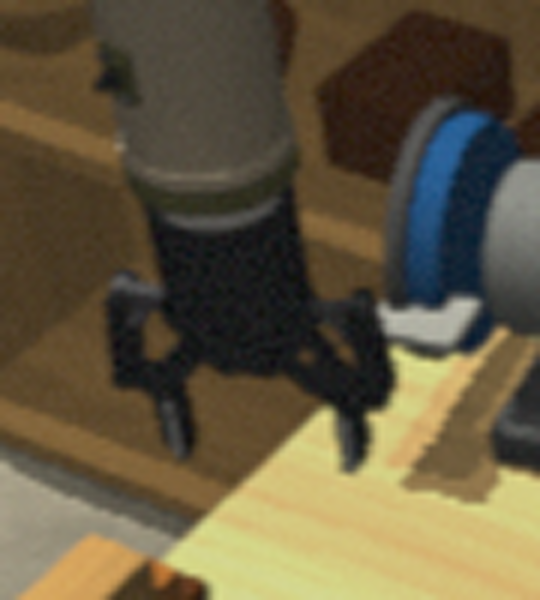

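```bash
python3 -m inch '[[1,[0.023,0.04,0.01],[0,0,0.1386]],[1,[0.023,0.04,0.01],[0,0,0.1386]],[1,[0.023,0.04,0.01],[0,0,0.1386]],[1,[0.023,0.04,0],[0,0,0.1386]],[1,[0.023,0.04,0],[0,0,0.1386]]]'; python3 -m inch '[[1,[0.023,0.04,0],[0,0,0.1386]],[1,[0.023,0.04,0],[0,0,0.1386]],[1,[0.023,0.04,0],[0,0,0.1386]],[1,[0.023,0.04,0],[0,0,0.1386]],[1,[0.023,0.04,0],[0,0,0]]]'
```

```text
time_s: 0.65
eef_pos: [0.3497, -0.3778, 0.2615]
orientation: [2.692, 1.618, -0.0]
contact_force: [0.3, -0.6, -0.0]
width: 0.0852
gripper_force: 0.0
time_s: 1.15
eef_pos: [0.4645, -0.1778, 0.2613]
orientation: [2.148, 2.293, -0.0]
contact_force: [-0.5, -0.3, -0.8]
width: 0.0855
gripper_force: 0.0
```

```bash
python3 -m inch '[[1,[0.022,0.04,0],[0,0,0]],[1,[0.022,0.04,0],[0,0,-0.005]],[1,[0.008,0.013,-0.015],[0,0,0]],[1,[0,0,-0.035],[0,0,0]],[1,[0,0,-0.035],[0,0,0]]]'
python3 - <<'E'
from h import *
from bench import get_image,monitor
d=get_image("side"); cv2.imwrite("pics/b_side.png",crop(d["img"],270,130,370,230,6)); print(monitor.get_state()["eef_pos"],monitor.get_state()["contact_force"])
E
```

```text
time_s: 1.65
eef_pos: [0.5167, -0.0855, 0.1756]
orientation: [2.156, 2.283, 0.001]
contact_force: [0.3, -0.6, -0.3]
width: 0.0855
gripper_force: 0.0
[ 0.51295712 -0.08579201  0.1690919 ] [-2.04904939 -0.036614   -5.79164209]
```

View pics/b_side.png

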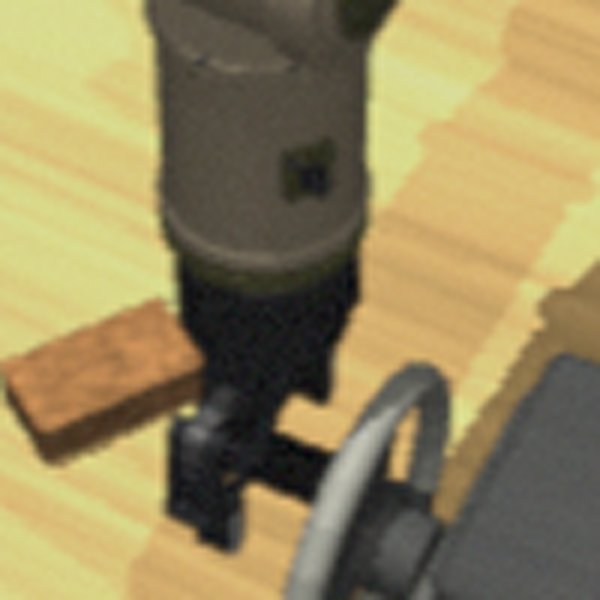

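```bash
python3 -m inch '[[-1,[0,0,0],[0,0,0]],[-1,[0,0,0],[0,0,0]],[-1,[0,0,0],[0,0,0]],[-1,[0,0,0],[0,0,0]],[-1,[0,0,0],[0,0,0]]]';python3 -m inch '[[-1,[0,0,0],[0,0,0]],[-1,[0,0,0],[0,0,0]]]'
python3 - <<'E'
from h import *
from bench import get_image,monitor
s=monitor.get_state();print(s)
for n in("side","top"):
    d=get_image(n); np.savez(f"pics/c_{n}.npz",**d)
o=np.array([.561,-.012,0]);yw=.06
ex=np.array([np.cos(yw),np.sin(yw),0]);ey=np.array([-np.sin(yw),np.cos(yw),0])
for n in("side","top"):
    d=np.load(f"pics/c_{n}.npz"); P=cloud(d).reshape(-1,3); v=P-o; L=np.c_[v@ex,v@ey,v[:,2]-.24]
    r=np.hypot(L[:,0],L[:,2]); m=(r>.1)&(r<.118)&(L[:,1]>.25)&(L[:,1]<.33); ph=np.degrees(np.arctan2(-L[:,0],L[:,2]))
    print(n,m.sum(),np.percentile(L[m,1],[1,5,50,95,99]))
    for b in range(-180,180,20):
        k=m&(ph>=b)&(ph<b+20)&(L[:,1]>.27)&(L[:,1]<.315)
        if k.sum()>8: print(b,k.sum(),np.median(r[k]).round(4))
E
```

```text
time_s: 2.2
eef_pos: [0.517, -0.0868, 0.1776]
orientation: [2.158, 2.28, 0.002]
contact_force: [2.5, -0.3, 2.1]
width: 0.0254
gripper_force: 58.8
time_s: 2.4
eef_pos: [0.5172, -0.0867, 0.1773]
orientation: [2.158, 2.28, 0.003]
contact_force: [4.6, -1.3, 4.0]
width: 0.0252
gripper_force: 58.8
{'time_s': 2.4, 'joints': array([ 0.54356664,  0.23849136, -0.50990829,  1.70983318,  0.12332505,
        1.22225314,  0.05901578]), 'qvel': array([ 0.00119378,  0.00070939,  0.00190123, -0.00062798,  0.00062985,
       -0.00119185,  0.00147392]), 'effort': array([ -0.13853529, -45.49309373,  -3.99203986, -31.6359508 ,
        -0.20009983,   1.40925519,   0.09110373]), 'eef_pos': array([ 0.51719344, -0.08670774,  0.17730442]), 'orientation': array([2.15767194, 2.28017755, 0.00255365]), 'contact_force': array([ 4.61184484, -1.31674888,  3.95867662]), 'torque': array([-0.09372965, -0.80968714, -0.10794627]), 'gripper_force': 58.836230635643005, 'width': 0.025189889744917957}
side 1663 [0.27439125 0.27610591 0.29632222 0.31650149 0.31914893]
-120 39 0.109
-100 140 0.1092
-80 256 0.1093
-60 318 0.1091
-40 343 0.1095
-20 313 0.1099
0 110 0.1096
top 1265 [0.27445266 0.27502629 0.28939331 0.31427473 0.31871848]
-160 9 0.106
-140 12 0.1048
-120 13 0.1061
-100 17 0.1061
-80 41 0.111
-60 108 0.1107
-40 179 0.1105
-20 128 0.1102
0 220 0.1095
20 210 0.1088
40 143 0.1084
60 75 0.1083
80 24 0.1079
120 10 0.1039
140 10 0.1053
```

```bash
cat > plan.py <<'E'
import numpy as np,sys,json
AX=np.array([.5652,-.0819,.221]);yw=.06;R=.065
def pos(p): return AX+R*np.array([-np.sin(p)*np.cos(yw),-np.sin(p)*np.sin(yw),np.cos(p)])
def plan(cmd,phi,dphis):
    cmd=np.array(cmd,float)
    for i,d in enumerate(dphis):
        phi+=d; s=np.round(pos(phi)-cmd,4); cmd=cmd+s
        print(("C%d "%(i//5) if i%5==0 else "")+"[-1,[%g,%g,%g],[0,0,0]]"%tuple(s),end=",\n" if i%5==4 else ",")
    print("cmd",cmd.round(4).tolist(),"phi",round(phi,4))
E
cat > snap.py <<'E'
import sys,numpy as np
from bench import monitor,get_image
from plan import AX
for n in sys.argv[1:]:
    s=monitor.get_state(); d=get_image(n); p=s["eef_pos"]-AX
    np.savez("pics/s%07.2f_%s.npz"%(s["time_s"],n),time=s["time_s"],eef=s["eef_pos"],wphi=np.arctan2(-p[0]/.998,p[2]),**d)
    print("SNAP %.2f wphi %.3f r %.4f F %s"%(s["time_s"],np.arctan2(-p[0]/.998,p[2]),np.hypot(p[0]/.998,p[2]),s["contact_force"].round(1)))
E
python3 - <<'E'
from plan import *
plan([.5159,-.0860,.1753],2.317,[.03,.06,.1,.14,.18,.22,.26,.3,.32]+[.33]*16)
from h import *
import glob
E
cat > bowl.py <<'E'
from h import *
import glob,sys
o=np.array([.561,-.012,.24]);yw=.06
ex=np.array([np.cos(yw),np.sin(yw),0]);ey=np.array([-np.sin(yw),np.cos(yw),0])
DEG=np.arange(-180,180,1.)
def unroll(d,ys=np.linspace(.281,.307,9)):
    a=np.radians(DEG); e=-np.sin(a)[:,None]*ex+np.cos(a)[:,None]*np.array([0,0,1])
    X=o+.11*e[:,None]+ys[None,:,None]*ey; C=-d["R"].T@d["t"]
    vis=((C-X)*e[:,None]).sum(-1)/np.linalg.norm(C-X,axis=-1)
    uv=proj(d,X.reshape(-1,3)).astype(np.float32).reshape(len(a),-1,2)
    im=cv2.remap(d["img"],uv[...,0],uv[...,1],cv2.INTER_LINEAR)
    dep=cv2.remap(d["depth"],uv[...,0],uv[...,1],cv2.INTER_NEAREST); z=(X@d["R"].T+d["t"])[...,2]
    ok=(vis>.15)&(abs(dep-z)<.012)
    return im,ok
def profile(d):
    im,ok=unroll(d); w=ok[...,None]; n=ok.sum(1)
    c=(im*w).sum(1)/np.maximum(n,1)[:,None]; c[n<3]=np.nan; return c
E
python3 - <<'E'
from bowl import *
rows=[]
for n in("side","top"):
    d=np.load(f"pics/c_{n}.npz"); im,ok=unroll(d); im=im.copy(); im[~ok]=0
    rows.append(cv2.resize(im.transpose(1,0,2)[:,50:270],(770,90),interpolation=0))
    c=profile(d); print(n,[(int(a),*c[i].round().astype(int)) for i,a in enumerate(DEG) if i%6==0 and not np.isnan(c[i,0])])
cv2.imwrite("pics/unroll.png",np.vstack(rows)[:,:,::-1])
E
```

```text
C0 [-1,[0.003,0.0013,0.0002],[0,0,0]],[-1,[0.0028,0.0002,-0.0027],[0,0,0]],[-1,[0.005,0.0003,-0.0041],[0,0,0]],[-1,[0.0077,0.0004,-0.0049],[0,0,0]],[-1,[0.0107,0.0007,-0.0046],[0,0,0]],
C1 [-1,[0.014,0.0008,-0.0029],[0,0,0]],[-1,[0.0168,0.001,0.0006],[0,0,0]],[-1,[0.0184,0.0011,0.006],[0,0,0]],[-1,[0.0168,0.0011,0.0121],[0,0,0]],[-1,[0.0124,0.0007,0.0174],[0,0,0]],
C2 [-1,[0.0061,0.0004,0.0205],[0,0,0]],[-1,[-0.0009,-0.0001,0.0213],[0,0,0]],[-1,[-0.0077,-0.0004,0.0199],[0,0,0]],[-1,[-0.0137,-0.0009,0.0164],[0,0,0]],[-1,[-0.0183,-0.0011,0.011],[0,0,0]],
C3 [-1,[-0.0208,-0.0012,0.0044],[0,0,0]],[-1,[-0.0212,-0.0013,-0.0025],[0,0,0]],[-1,[-0.0192,-0.0011,-0.0093],[0,0,0]],[-1,[-0.0151,-0.001,-0.015],[0,0,0]],[-1,[-0.0095,-0.0005,-0.0191],[0,0,0]],
C4 [-1,[-0.0028,-0.0002,-0.0211],[0,0,0]],[-1,[0.0041,0.0003,-0.021],[0,0,0]],[-1,[0.0108,0.0006,-0.0184],[0,0,0]],[-1,[0.0161,0.001,-0.014],[0,0,0]],[-1,[0.0198,0.0012,-0.008],[0,0,0]],
cmd [0.5512, -0.0827, 0.1575] phi 9.207
side [(-108, np.int64(48), np.int64(36), np.int64(31)), (-102, np.int64(56), np.int64(32), np.int64(21)), (-96, np.int
[... 1306 characters left out ...]
nt64(75), np.int64(37)), (-12, np.int64(110), np.int64(79), np.int64(48)), (6, np.int64(83), np.int64(44), np.int64(23)), (12, np.int64(101), np.int64(53), np.int64(27)), (18, np.int64(95), np.int64(48), np.int64(26)), (24, np.int64(92), np.int64(47), np.int64(23)), (30, np.int64(98), np.int64(58), np.int64(29)), (36, np.int64(105), np.int64(69), np.int64(33)), (42, np.int64(102), np.int64(67), np.int64(33)), (48, np.int64(94), np.int64(61), np.int64(31)), (54, np.int64(87), np.int64(58), np.int64(28)), (60, np.int64(74), np.int64(47), np.int64(22)), (66, np.int64(59), np.int64(37), np.int64(21)), (72, np.int64(54), np.int64(34), np.int64(20)), (78, np.int64(49), np.int64(36), np.int64(22))]
```

View pics/unroll.png

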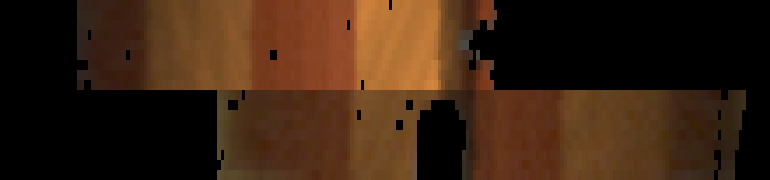

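```bash
I="python3 -m inch"; f(){ grep -E "time|pos|force:" | grep -v gripper | tr '\n' ' '; echo; }
python3 -m inch '[[-1,[0.003,0.0013,0.0002],[0,0,0]],[-1,[0.0028,0.0002,-0.0027],[0,0,0]],[-1,[0.005,0.0003,-0.0041],[0,0,0]],[-1,[0.0077,0.0004,-0.0049],[0,0,0]],[-1,[0.0107,0.0007,-0.0046],[0,0,0]]]'|f
python3 -m inch '[[-1,[0.014,0.0008,-0.0029],[0,0,0]],[-1,[0.0168,0.001,0.0006],[0,0,0]],[-1,[0.0184,0.0011,0.006],[0,0,0]],[-1,[0.0168,0.0011,0.0121],[0,0,0]],[-1,[0.0124,0.0007,0.0174],[0,0,0]]]'|f
python3 snap.py top
python3 -m inch '[[-1,[0.0061,0.0004,0.0205],[0,0,0]],[-1,[-0.0009,-0.0001,0.0213],[0,0,0]],[-1,[-0.0077,-0.0004,0.0199],[0,0,0]],[-1,[-0.0137,-0.0009,0.0164],[0,0,0]],[-1,[-0.0183,-0.0011,0.011],[0,0,0]]]'|f
python3 snap.py top
python3 -m inch '[[-1,[-0.0208,-0.0012,0.0044],[0,0,0]],[-1,[-0.0212,-0.0013,-0.0025],[0,0,0]],[-1,[-0.0192,-0.0011,-0.0093],[0,0,0]],[-1,[-0.0151,-0.001,-0.015],[0,0,0]],[-1,[-0.0095,-0.0005,-0.0191],[0,0,0]]]'|f
python3 snap.py side
python3 -m inch '[[-1,[-0.0028,-0.0002,-0.0211],[0,0,0]],[-1,[0.0041,0.0003,-0.021],[0,0,0]],[-1,[0.0108,0.0006,-0.0184],[0,0,0]],[-1,[0.0161,0.001,-0.014],[0,0,0]],[-1,[0.0198,0.0012,-0.008],[0,0,0]]]'|f
python3 snap.py top
python3 - <<'E'
from bowl import *
import glob
for f in ["pics/c_top.npz"]+sorted(glob.glob("pics/s0*")):
    c=profile(np.load(f)); g=c[:,1]/c[:,0]
    print(f[5:]," ".join("%d:%d"%(DEG[i],100*g[i]) for i in range(0,360,5) if not np.isnan(g[i])))
from plan import *
print(); plan([0.5512, -0.0827, 0.1575],9.207,[.33]*25)
E
```

```text
time_s: 3.0 eef_pos: [0.5448, -0.0851, 0.1594] contact_force: [2.0, -5.9, 4.7] 
time_s: 3.5 eef_pos: [0.6229, -0.0805, 0.1916] contact_force: [-8.5, -5.0, 5.8] 
SNAP 3.50 wphi -2.041 r 0.0648 F [-8.5 -5.   5.8]
time_s: 4.05 eef_pos: [0.5886, -0.0825, 0.2822] contact_force: [-2.4, -5.8, -7.2] 
SNAP 4.05 wphi -0.366 r 0.0656 F [-2.4 -5.8 -7.2]
time_s: 4.6 eef_pos: [0.5025, -0.0875, 0.2403] contact_force: [15.6, -5.4, -6.2] 
SNAP 4.60 wphi 1.273 r 0.0657 F [15.6 -5.4 -6.2]
time_s: 5.15 eef_pos: [0.5514, -0.0847, 0.1574] contact_force: [2.7, -5.9, 16.4] 
SNAP 5.15 wphi 2.928 r 0.0651 F [ 2.7 -5.9 16.4]
c_top.npz -65:75 -60:65 -55:59 -50:57 -45:56 -40:54 -35:54 -30:62 -25:66 -20:65 -15:65 5:55 10:52 15:50 20:51 25:51 30:59 35:65 40:64 45:65 50:64 55:66 60:63 65:60 70:62 75:65 80:75
s0003.50_top.npz -65:74 -60:68 -55:68 -50:68 -45:59 -40:54 -35:55 -30:53 -25:52 -20:53 -15:64 5:65 10:65 15:55 20:51 25:50 30:50 35:49 40:50 45:63 50:65 55:65 60:65 65:67 70:68 75:68 80:74
s0004.05_top.npz -65:74 -60:62 -55:60 -50:57 -45:56 -40:62 -35:66 -30:66 -25:65 -20:65 -15:65 5:55 10:53 15:51 20:57 25:64 
[... 724 characters left out ...]
65],[0,0,0]],[-1,[-0.0182,-0.0011,0.0112],[0,0,0]],[-1,[-0.0208,-0.0013,0.0048],[0,0,0]],
C2 [-1,[-0.0211,-0.0012,-0.0023],[0,0,0]],[-1,[-0.0194,-0.0012,-0.009],[0,0,0]],[-1,[-0.0153,-0.0009,-0.0148],[0,0,0]],[-1,[-0.0098,-0.0006,-0.019],[0,0,0]],[-1,[-0.0031,-0.0002,-0.0211],[0,0,0]],
C3 [-1,[0.0039,0.0002,-0.021],[0,0,0]],[-1,[0.0105,0.0007,-0.0186],[0,0,0]],[-1,[0.016,0.0009,-0.0141],[0,0,0]],[-1,[0.0196,0.0012,-0.0083],[0,0,0]],[-1,[0.0213,0.0013,-0.0014],[0,0,0]],
C4 [-1,[0.0206,0.0012,0.0056],[0,0,0]],[-1,[0.0177,0.0011,0.0119],[0,0,0]],[-1,[0.0128,0.0008,0.0171],[0,0,0]],[-1,[0.0066,0.0004,0.0203],[0,0,0]],[-1,[-0.0002,-0.0001,0.0213],[0,0,0]],
cmd [0.6291, -0.0781, 0.2325] phi 17.457
```

```bash
f(){ grep -E "time|pos|force:" | grep -v gripper | tr '\n' ' '; echo; }
python3 -m inch '[[-1,[0.0213,0.0012,-0.0011],[0,0,0]],[-1,[0.0205,0.0013,0.0059],[0,0,0]],[-1,[0.0175,0.001,0.0121],[0,0,0]],[-1,[0.0126,0.0008,0.0172],[0,0,0]],[-1,[0.0064,0.0004,0.0204],[0,0,0]]]'|f
python3 snap.py top
python3 -m inch '[[-1,[-0.0006,-0.0001,0.0214],[0,0,0]],[-1,[-0.0074,-0.0004,0.02],[0,0,0]],[-1,[-0.0135,-0.0008,0.0165],[0,0,0]],[-1,[-0.0182,-0.0011,0.0112],[0,0,0]],[-1,[-0.0208,-0.0013,0.0048],[0,0,0]]]'|f
python3 snap.py top
python3 -m inch '[[-1,[-0.0211,-0.0012,-0.0023],[0,0,0]],[-1,[-0.0194,-0.0012,-0.009],[0,0,0]],[-1,[-0.0153,-0.0009,-0.0148],[0,0,0]],[-1,[-0.0098,-0.0006,-0.019],[0,0,0]],[-1,[-0.0031,-0.0002,-0.0211],[0,0,0]]]'|f
python3 snap.py top
python3 -m inch '[[-1,[0.0039,0.0002,-0.021],[0,0,0]],[-1,[0.0105,0.0007,-0.0186],[0,0,0]],[-1,[0.016,0.0009,-0.0141],[0,0,0]],[-1,[0.0196,0.0012,-0.0083],[0,0,0]],[-1,[0.0213,0.0013,-0.0014],[0,0,0]]]'|f
python3 snap.py top
python3 -m inch '[[-1,[0.0206,0.0012,0.0056],[0,0,0]],[-1,[0.0177,0.0011,0.0119],[0,0,0]],[-1,[0.0128,0.0008,0.0171],[0,0,0]],[-1,[0.0066,0.0004,0.0203],[0,0,0]],[-1,[-0.0002,-0.0001,0.0213],[0,0,0]]]'|f
python3 snap.py side
cat >> bowl.py <<'E'
# template fit: angle mod 60 (brown centre) by square wave on G/R, and strip if seen
def measure(f):
    d=np.load(f); c=profile(d); g=c[:,1]/c[:,0]; lum=c[:,0]
    side="side" in f; lim=(-88,-8) if side else (-52,62)
    k=~np.isnan(g)&(DEG>=lim[0])&(DEG<=lim[1])&~((DEG>-14)&(DEG<14)); best=[]
    gg=np.clip(g,.45,.68)
    for p in np.arange(0,60,.5):
        x=(DEG-p+30)%60-30; s=np.clip((15-abs(x))/4,-.5,.5)
        best.append((np.corrcoef(s[k],gg[k])[0,1],p))
    q,p=max(best); kk=~np.isnan(g)&(g>.76)&(DEG>=(-112 if side else -58))&(DEG<=70)&(abs(DEG)>(3 if side else 16))
    return p,round(q,2),(round(float(np.average(DEG[kk],weights=g[kk]-.65)),1),int(kk.sum())) if kk.sum()>2 else None
E
python3 - <<'E'
from bowl import *
for f in ["pics/c_top.npz"]+sorted(glob.glob("pics/s0*")):
    print(f[5:],measure(f),np.load(f)["wphi"].round(3) if "/s" in f else "")
E
```

```text
time_s: 5.7 eef_pos: [0.6293, -0.0801, 0.2114] contact_force: [-7.3, -6.1, 1.6] 
SNAP 5.70 wphi -1.720 r 0.0649 F [-7.3 -6.1  1.6]
time_s: 6.25 eef_pos: [0.5684, -0.0837, 0.2867] contact_force: [0.7, -6.6, -10.9] 
SNAP 6.25 wphi -0.049 r 0.0657 F [  0.7  -6.6 -10.9]
time_s: 6.8 eef_pos: [0.4998, -0.0877, 0.2199] contact_force: [14.5, -5.5, -1.4] 
SNAP 6.80 wphi 1.587 r 0.0655 F [14.5 -5.5 -1.4]
time_s: 7.35 eef_pos: [0.5719, -0.0835, 0.1562] contact_force: [-2.9, -4.5, 21.1] 
SNAP 7.35 wphi -3.039 r 0.0651 F [-2.9 -4.5 21.1]
time_s: 7.9 eef_pos: [0.6291, -0.0801, 0.2323] contact_force: [-5.6, -6.0, -1.3] 
SNAP 7.90 wphi -1.397 r 0.0650 F [-5.6 -6.  -1.3]
c_top.npz (np.float64(45.5), np.float64(0.94), None) 
s0003.50_top.npz (np.float64(59.0), np.float64(0.95), None) -2.041
s0004.05_top.npz (np.float64(35.5), np.float64(0.95), None) -0.366
s0004.60_side.npz (np.float64(29.0), np.float64(0.98), (-90.2, 12)) 1.273
s0005.15_top.npz (np.float64(31.0), np.float64(0.93), (-29.3, 10)) 2.928
s0005.70_top.npz (np.float64(37.0), np.float64(0.93), (37.4, 10)) -1.72
s0006.25_top.npz (np.float64(37.5), np.float64(0.95), None) -0.049
s0006.80_top.npz (np.float64(30.5), np.float64(0.95), None) 1.587
s0007.35_top.npz (np.float64(22.0), np.float64(0.97), None) -3.039
s0007.90_side.npz (np.float64(20.0), np.float64(0.96), (-100.8, 15)) -1.397
```

```bash
cat > model.py <<'E'
import numpy as np
from scipy.optimize import least_squares
# log: segments of (dphi rows) ; 'S' = snap
def wheel(log,t0,phi0,over=.3):
    """piecewise-linear knots t,phi; a snap coasts over*last dphi, taken back from next row"""
    t,p=[t0],[phi0]; cmd=phi0; last=0
    for e in log:
        if e=='S': t.append(t[-1]+.05); p.append(cmd+over*last)
        else: cmd+=e; last=e; t.append(t[-1]+.1); p.append(cmd)
    return np.array(t),np.array(p)
P0=np.array([.0074,.010,.0095,.0008,.005,0.])
def step(th,w,W,P,dt):
    J,c,T0,b,A,ph=P; T=c*(W-w)-b*w-A*np.sin(th-ph)
    if abs(w)<1e-3 and abs(T)<T0: return th,0.
    wn=w+(T-T0*np.tanh(w/.005 if w else np.sign(T)))/J*dt
    if w>0 and wn<0: wn=0.
    return th+.5*(w+wn)*dt,wn
def sim(P,th,w,t,p,dt=.005):
    out=[(t[0],th,w)]
    for i in range(len(t)-1):
        n=int(round((t[i+1]-t[i])/dt)); W=(p[i+1]-p[i])/(t[i+1]-t[i])
        for k in range(n):
            th,w=step(th,w,W,P,dt); out.append((out[-1][0]+dt,th,w))
    return np.array(out)
def fit(meas,log,t0,phi0,over=.3):
    t,p=wheel(log,t0,phi0,over); m=np.array(meas)
    def res(x):
        P=np.array([.0074,.010*x[0],.0095*x[1],.0008,.005*np.hypot(x[2],x[3]),np.arctan2(x[3],x[2])])
        o=sim(P,np.radians(x[4]),0.,t,p); e=np.degrees(np.interp(m[:,0],o[:,0],o[:,1]))-m[:,1]
        return np.r_[e/1.5,(x[0]-1)/.12,(x[1]-1)/.12,(np.hypot(x[2],x[3])-1)/.6]
    best=None
    for a in range(0,360,90):
        s=least_squares(res,[1,1,np.cos(np.radians(a)),np.sin(np.radians(a)),m[0,1]],diff_step=1e-3)
        if best is None or s.cost<best.cost: best=s
    x=best.x; P=np.array([.0074,.010*x[0],.0095*x[1],.0008,.005*np.hypot(x[2],x[3]),np.arctan2(x[3],x[2])])
    o=sim(P,np.radians(x[4]),0.,t,p); print("cost",best.cost,"P",P,"res",(best.fun[:len(m)]*1.5).round(1)); return P,o,p[-1]
E
cat > data.py <<'E'
R33=[.33]*5
LOG=[.03,.06,.1,.14,.18]+[.22,.26,.3,.32,.33]+['S']+(R33+['S'])*8
MEAS=[(2.5,-194),(3.5,-181),(4.05,-144.5),(4.6,-91),(5.15,-29),(5.7,37),(6.25,97.5),(6.8,150.5),(7.35,202),(7.9,260)]
T0,PHI0=2.5,2.317
E
python3 - <<'E'
from model import *; from data import *
from bench import monitor
from plan import AX
s=monitor.get_state(); q=s["eef_pos"]-AX; print(s["time_s"],s["eef_pos"],"wphi now",np.arctan2(-q[0]/.998,q[2]),"before -1.397")
for ov in (0,.3,.5):
    P,o,phi=fit(MEAS,LOG,T0,PHI0,ov); print(ov,"last",o[-1],phi, "w at .5s", o[::100,2].round(2))
E
```

```text
7.95 [ 0.62837567 -0.08020589  0.23617429] wphi now -1.3355239702069388 before -1.397
cost 0.5028545364192442 P [0.0074     0.0100473  0.00947884 0.0008     0.00469461 0.2976295 ] res [-0.6  0.7  0.4 -0.9  0.3  0.3 -0.2 -0.2  0.3 -0.1]
0 last [7.95       4.6330782  1.86661731] 17.456999999999994 w at .5s [0.   0.11 0.92 1.46 1.85 2.11 2.12 1.9  1.67 1.6  1.71]
cost 0.47082973548713086 P [0.0074     0.01001493 0.00945007 0.0008     0.00467925 0.30698118] res [-0.6  0.6  0.5 -0.9  0.3  0.3 -0.2 -0.1  0.4 -0.2]
0.3 last [7.95       4.63472928 1.98162855] 17.555999999999994 w at .5s [0.   0.1  0.91 1.45 1.84 2.09 2.1  1.88 1.65 1.57 1.68]
cost 0.45453631441042647 P [0.0074     0.00999311 0.00943057 0.0008     0.00466916 0.31318338] res [-0.6  0.5  0.5 -0.9  0.3  0.3 -0.2 -0.1  0.4 -0.2]
0.5 last [7.95       4.63582268 2.05788354] 17.621999999999993 w at .5s [0.   0.1  0.91 1.44 1.83 2.08 2.09 1.87 1.64 1.56 1.66]
```

```bash
cat > steady.py <<'E'
from model import *
from plan import plan
def steady(P,th,w,cmd,phicmd,coast,n,wref=2.09,lag=0.):
    J,c,T0,b,A,ph=P; rows=[];ws=[]
    for i in range(n):
        thm=th+w*.05
        W=np.clip(wref+(T0+b*wref+A*np.sin(thm-ph))/c+1.5*(wref-w),1.5,4.4)
        d=round(W*.1+(coast if i==0 else 0),3); rows.append(d); W=(d-(coast if i==0 else 0))/.1
        for k in range(20): th,w=step(th,w,W,P,.005)
        ws.append(w)
    plan(cmd,phicmd,rows); print("ROWS",rows); print("w",np.round(ws,2),"th",th)
E
python3 - <<'E'
from steady import *; from data import *
P,o,phi=fit(MEAS,LOG,T0,PHI0,.2); print(o[-1])
steady(P,o[-1,1],o[-1,2],[0.6291, -0.0781, 0.2325],17.457,.066,30)
E
```

```text
cost 0.4804911614834042 P [0.0074     0.01002576 0.00945972 0.0008     0.00468434 0.30387029] res [-0.6  0.6  0.4 -0.9  0.3  0.3 -0.2 -0.1  0.3 -0.2]
[7.95       4.63418038 1.94337477]
C0 [-1,[-0.0083,-0.0005,0.022],[0,0,0]],[-1,[-0.0118,-0.0007,0.0144],[0,0,0]],[-1,[-0.0151,-0.0009,0.0104],[0,0,0]],[-1,[-0.0174,-0.001,0.0057],[0,0,0]],[-1,[-0.0183,-0.0011,0.0006],[0,0,0]],
C1 [-1,[-0.0181,-0.0011,-0.0047],[0,0,0]],[-1,[-0.0163,-0.001,-0.0099],[0,0,0]],[-1,[-0.013,-0.0008,-0.0146],[0,0,0]],[-1,[-0.0082,-0.0005,-0.0184],[0,0,0]],[-1,[-0.0022,-0.0001,-0.0206],[0,0,0]],
C2 [-1,[0.0047,0.0003,-0.0208],[0,0,0]],[-1,[0.0115,0.0007,-0.0186],[0,0,0]],[-1,[0.0175,0.001,-0.014],[0,0,0]],[-1,[0.0217,0.0013,-0.0073],[0,0,0]],[-1,[0.0232,0.0014,0.0008],[0,0,0]],
C3 [-1,[0.0217,0.0013,0.0091],[0,0,0]],[-1,[0.0171,0.0011,0.0164],[0,0,0]],[-1,[0.0101,0.0006,0.0214],[0,0,0]],[-1,[0.0018,0.0001,0.0235],[0,0,0]],[-1,[-0.0066,-0.0004,0.0224],[0,0,0]],
C4 [-1,[-0.0137,-0.0008,0.0183],[0,0,0]],[-1,[-0.0189,-0.0012,0.0123],[0,0,0]],[-1,[-0.0213,-0.0013,0.005],[0,0,0]],[-1,[-0.0212,-0.0012,-0.0022],[0,0,0]]
[... 322 characters left out ...]
loat64(0.284), np.float64(0.282), np.float64(0.284), np.float64(0.289), np.float64(0.295), np.float64(0.302), np.float64(0.311), np.float64(0.32), np.float64(0.33), np.float64(0.339), np.float64(0.347), np.float64(0.355), np.float64(0.36), np.float64(0.364), np.float64(0.367), np.float64(0.367), np.float64(0.364), np.float64(0.361), np.float64(0.355), np.float64(0.348), np.float64(0.339), np.float64(0.33), np.float64(0.321), np.float64(0.311), np.float64(0.302), np.float64(0.293), np.float64(0.286), np.float64(0.28)]
w [1.99 2.02 2.04 2.06 2.07 2.08 2.08 2.08 2.09 2.09 2.09 2.09 2.09 2.09
 2.09 2.09 2.09 2.09 2.09 2.09 2.09 2.09 2.09 2.09 2.09 2.09 2.09 2.09
 2.09 2.09] th 10.866452978867583
```

```bash
f(){ grep -E "time|pos|force:" | grep -v gripper | tr '\n' ' '; echo; }
python3 -m inch '[[-1,[-0.0083,-0.0005,0.022],[0,0,0]],[-1,[-0.0118,-0.0007,0.0144],[0,0,0]],[-1,[-0.0151,-0.0009,0.0104],[0,0,0]],[-1,[-0.0174,-0.001,0.0057],[0,0,0]],[-1,[-0.0183,-0.0011,0.0006],[0,0,0]]]'|f
python3 -m inch '[[-1,[-0.0181,-0.0011,-0.0047],[0,0,0]],[-1,[-0.0163,-0.001,-0.0099],[0,0,0]],[-1,[-0.013,-0.0008,-0.0146],[0,0,0]],[-1,[-0.0082,-0.0005,-0.0184],[0,0,0]],[-1,[-0.0022,-0.0001,-0.0206],[0,0,0]]]'|f
python3 -m inch '[[-1,[0.0047,0.0003,-0.0208],[0,0,0]],[-1,[0.0115,0.0007,-0.0186],[0,0,0]],[-1,[0.0175,0.001,-0.014],[0,0,0]],[-1,[0.0217,0.0013,-0.0073],[0,0,0]],[-1,[0.0232,0.0014,0.0008],[0,0,0]]]'|f
python3 -m inch '[[-1,[0.0217,0.0013,0.0091],[0,0,0]],[-1,[0.0171,0.0011,0.0164],[0,0,0]],[-1,[0.0101,0.0006,0.0214],[0,0,0]],[-1,[0.0018,0.0001,0.0235],[0,0,0]],[-1,[-0.0066,-0.0004,0.0224],[0,0,0]]]'|f
python3 -m inch '[[-1,[-0.0137,-0.0008,0.0183],[0,0,0]],[-1,[-0.0189,-0.0012,0.0123],[0,0,0]],[-1,[-0.0213,-0.0013,0.005],[0,0,0]],[-1,[-0.0212,-0.0012,-0.0022],[0,0,0]],[-1,[-0.0189,-0.0012,-0.0087],[0,0,0]]]'|f
python3 -m inch '[[-1,[-0.0147,-0.0009,-0.0136],[0,0,0]],[-1,[-0.0097,-0.0005,-0.017],[0,0,0]],[-1,[-0.0042,-0.0003,-0.0185],[0,0,0]],[-1,[0.0012,0.0001,-0.0185],[0,0,0]],[-1,[0.0063,0.0004,-0.017],[0,0,0]]]'|f
python3 snap.py side
cat >> data.py <<'E'
LOG+=[.363,.288,.284,.282,.284,.289,.295,.302,.311,.32,.33,.339,.347,.355,.36,.364,.367,.367,.364,.361,.355,.348,.339,.33,.321,.311,.302,.293,.286,.28,'S']
E
python3 - <<'E'
from bowl import *; import glob
f=sorted(glob.glob("pics/s0*"))[-1]; m=measure(f); print(f,m)
from steady import *; from data import *
t,p=wheel(LOG,T0,PHI0,.2)
P,o,phi=fit(MEAS,LOG,T0,PHI0,.2)
pred=np.degrees(np.interp(10.95,o[:,0],o[:,1])); th=m[0]+60*round((pred-m[0])/60); print("pred",pred,"meas",th)
MEAS.append((10.95,th)); P,o,phi=fit(MEAS,LOG,T0,PHI0,.2); print(o[-1],o[-600::50,2].round(2))
steady(P,o[-1,1],o[-1,2],[0.508, -0.0853, 0.1904],27.194,.2*.28,30)
E
```

```text
time_s: 8.45 eef_pos: [0.5575, -0.0843, 0.2862] contact_force: [1.6, -5.5, -7.8] 
time_s: 8.95 eef_pos: [0.4999, -0.0877, 0.2176] contact_force: [13.3, -5.6, 0.1] 
time_s: 9.45 eef_pos: [0.5791, -0.0831, 0.1573] contact_force: [-6.5, -4.9, 24.3] 
time_s: 9.95 eef_pos: [0.6232, -0.0805, 0.2504] contact_force: [-6.5, -6.0, -3.0] 
time_s: 10.45 eef_pos: [0.5282, -0.086, 0.2754] contact_force: [8.0, -4.8, -10.9] 
time_s: 10.95 eef_pos: [0.5078, -0.0872, 0.1903] contact_force: [6.5, -6.1, 4.0] 
SNAP 10.95 wphi 2.060 r 0.0652 F [ 6.5 -6.1  4. ]
pics/s0010.95_side.npz (np.float64(23.0), np.float64(0.97), (-98.3, 18))
cost 0.4804911614834042 P [0.0074     0.01002576 0.00945972 0.0008     0.00468434 0.30387029] res [-0.6  0.6  0.4 -0.9  0.3  0.3 -0.2 -0.1  0.3 -0.2]
pred 622.6018939664345 meas 623.0
cost 0.4916687924185995 P [0.0074     0.01000191 0.00942257 0.0008     0.00467945 0.30240103] res [-0.6  0.6  0.4 -0.9  0.3  0.3 -0.2 -0.1  0.4 -0.  -0.1]
[11.         10.9730864   1.98463943] [1.97 2.05 2.08 2.08 2.09 2.09 2.09 2.09 2.09 2.09 2.09 2.09]
C0 [-1,[0.0137,0.0008,-0.0176],[0,0,0]],[-1
[... 1178 characters left out ...]
at64(0.281), np.float64(0.281), np.float64(0.285), np.float64(0.29), np.float64(0.296), np.float64(0.305), np.float64(0.314), np.float64(0.323), np.float64(0.333), np.float64(0.342), np.float64(0.35), np.float64(0.356), np.float64(0.362), np.float64(0.365), np.float64(0.367), np.float64(0.366), np.float64(0.363), np.float64(0.359), np.float64(0.353), np.float64(0.345), np.float64(0.336), np.float64(0.327), np.float64(0.317), np.float64(0.308), np.float64(0.299), np.float64(0.29), np.float64(0.284), np.float64(0.278)]
w [2.02 2.04 2.06 2.07 2.08 2.08 2.08 2.09 2.09 2.09 2.09 2.09 2.09 2.09
 2.09 2.09 2.09 2.09 2.09 2.09 2.09 2.09 2.09 2.09 2.09 2.09 2.09 2.09
 2.09 2.09] th 17.216315719197528
```

```bash
f(){ grep -E "time|pos|force:" | grep -v gripper | tr '\n' ' '; echo; }
python3 -m inch '[[-1,[0.0137,0.0008,-0.0176],[0,0,0]],[-1,[0.0153,0.0009,-0.0103],[0,0,0]],[-1,[0.0173,0.001,-0.0056],[0,0,0]],[-1,[0.0181,0.0011,-0.0005],[0,0,0]],[-1,[0.0179,0.0011,0.0046],[0,0,0]]]'|f
python3 -m inch '[[-1,[0.016,0.001,0.0097],[0,0,0]],[-1,[0.0129,0.0007,0.0142],[0,0,0]],[-1,[0.0083,0.0005,0.0179],[0,0,0]],[-1,[0.0026,0.0002,0.0202],[0,0,0]],[-1,[-0.004,-0.0002,0.0205],[0,0,0]]]'|f
python3 -m inch '[[-1,[-0.0107,-0.0007,0.0187],[0,0,0]],[-1,[-0.0167,-0.001,0.0145],[0,0,0]],[-1,[-0.0211,-0.0013,0.0081],[0,0,0]],[-1,[-0.023,-0.0013,0.0003],[0,0,0]],[-1,[-0.022,-0.0014,-0.0079],[0,0,0]]]'|f
python3 -m inch '[[-1,[-0.0179,-0.001,-0.0153],[0,0,0]],[-1,[-0.0112,-0.0007,-0.0209],[0,0,0]],[-1,[-0.0031,-0.0002,-0.0235],[0,0,0]],[-1,[0.0055,0.0003,-0.0228],[0,0,0]],[-1,[0.013,0.0008,-0.0192],[0,0,0]]]'|f
python3 -m inch '[[-1,[0.0185,0.0011,-0.0132],[0,0,0]],[-1,[0.0215,0.0013,-0.006],[0,0,0]],[-1,[0.0216,0.0013,0.0015],[0,0,0]],[-1,[0.0195,0.0012,0.0083],[0,0,0]],[-1,[0.0153,0.0009,0.0136],[0,0,0]]]'|f
python3 -m inch '[[-1,[0.0101,0.0006,0.0172],[0,0,0]],[-1,[0.0045,0.0003,0.0188],[0,0,0]],[-1,[-0.0012,-0.0001,0.0188],[0,0,0]],[-1,[-0.0063,-0.0004,0.0172],[0,0,0]],[-1,[-0.0107,-0.0006,0.0146],[0,0,0]]]'|f
python3 snap.py side
cat >> data.py <<'E'
MEAS.append((10.95,623))
LOG+=[.346,.284,.281,.281,.285,.29,.296,.305,.314,.323,.333,.342,.35,.356,.362,.365,.367,.366,.363,.359,.353,.345,.336,.327,.317,.308,.299,.29,.284,.278,'S']
E
python3 - <<'E'
from bowl import *; import glob
f=sorted(glob.glob("pics/s0*"))[-1]; m=measure(f); print(f,m)
from steady import *; from data import *
P,o,phi=fit(MEAS,LOG,T0,PHI0,.2)
pred=np.degrees(np.interp(14.0,o[:,0],o[:,1])); th=m[0]+60*round((pred-m[0])/60); print("pred",pred,"meas",th)
MEAS.append((14.0,th)); P,o,phi=fit(MEAS,LOG,T0,PHI0,.2); print(o[-1],o[-1400::50,2].round(2))
# decel options: rest angle (deg mod 360 vs target 1080) if wheel slows at various ramps
th,w=o[-1,1:]
for hold in range(0,30):
  # hold wheel-follow for `hold` rows at wref, then ramp wheel down over 10 rows to 0
  a,b=th,w; J,c,Tf,bb,A,ph=P
  for i in range(hold):
    W=2.09+(Tf+bb*2.09+A*np.sin(a+b*.05-ph))/c
    for k in range(20): a,b=step(a,b,W,P,.005)
  W0=W if hold else 2.8
  for i in range(30):
    W=max(0,W0*(1-(i+1)/12))
    for k in range(20): a,b=step(a,b,W,P,.005)
  print(hold,np.degrees(a).round(1),end=" ; ")
E
```

```text
time_s: 11.5 eef_pos: [0.5903, -0.0824, 0.1612] contact_force: [-6.0, -5.0, 15.6] 
time_s: 12.0 eef_pos: [0.6262, -0.0803, 0.2435] contact_force: [-5.9, -5.8, -2.8] 
time_s: 12.5 eef_pos: [0.5318, -0.0858, 0.2778] contact_force: [9.1, -4.2, -13.7] 
time_s: 13.0 eef_pos: [0.5187, -0.0865, 0.1754] contact_force: [7.7, -5.7, 8.2] 
time_s: 13.5 eef_pos: [0.6149, -0.081, 0.1794] contact_force: [-9.5, -4.3, 9.6] 
time_s: 14.0 eef_pos: [0.6116, -0.0812, 0.2668] contact_force: [-2.8, -6.1, -2.3] 
SNAP 14.00 wphi -0.792 r 0.0653 F [-2.8 -6.1 -2.3]
pics/s0014.00_side.npz (np.float64(25.5), np.float64(0.97), (-94.6, 13))
cost 0.4916687924185995 P [0.0074     0.01000191 0.00942257 0.0008     0.00467945 0.30240103] res [-0.6  0.6  0.4 -0.9  0.3  0.3 -0.2 -0.1  0.4 -0.  -0.1]
pred 986.4222294746578 meas 985.5
cost 0.5577162194964306 P [0.0074     0.01006734 0.0095143  0.0008     0.00466411 0.3059489 ] res [-0.6  0.6  0.5 -0.8  0.4  0.3 -0.2 -0.2  0.4 -0.2 -0.5  0.3]
[14.05       17.30730729  1.97580015] [1.61 1.76 1.74 1.96 1.99 2.05 2.07 2.08 2.09 2.09 2.09 2.09 2.09 2.09
 2.09 2.09 2.   2.05 2.08 2.08 2.09 2.09 2.09 2.09 2.09 2.09 2.09 2.08]
0 1094.3 ; 1 1102.5 ; 2 1111.5 ; 3 1120.7 ; 4 1130.1 ; 5 1139.8 ; 6 1149.9 ; 7 1160.4 ; 8 1171.4 ; 9 1182.8 ; 10 1194.7 ; 11 1207.2 ; 12 1220.2 ; 13 1233.7 ; 14 1247.8 ; 15 1262.4 ; 16 1277.6 ; 17 1293.2 ; 18 1309.3 ; 19 1325.4 ; 20 1341.3 ; 21 1356.4 ; 22 1370.6 ; 23 1383.7 ; 24 1395.7 ; 25 1406.7 ; 26 1416.9 ; 27 1426.4 ; 28 1435.5 ; 29 1444.4 ;
  cost_new = 0.5 * np.dot(f_new, f_new)
```

```bash
cat >> data.py <<'E'
MEAS.append((14.0,985.5))
E
python3 - <<'E' 2>/dev/null
from steady import *; from data import *
P,o,phi=fit(MEAS,LOG,T0,PHI0,.2); th,w=o[-1,1:]
for N in (5,6,7,8,9):
  a,b=th,w; rows=[]
  for i in range(15):
    d=round(max(0,.28*(1-(i+1)/N)),3); rows.append(d)
    for k in range(20): a,b=step(a,b,d*10,P,.005)
  print(N,np.degrees(a),b)
  if N in(6,7,8): rows[0]=round(rows[0]+.056,3); plan([0.6117, -0.0791, 0.2663],36.899,rows[:10]); print(rows)
E
```

```text
cost 0.5577162194964306 P [0.0074     0.01006734 0.0095143  0.0008     0.00466411 0.3059489 ] res [-0.6  0.6  0.5 -0.8  0.4  0.3 -0.2 -0.2  0.4 -0.2 -0.5  0.3]
5 1060.2594008445556 0.0015208838304331378
6 1065.4467423573026 0.0013244709802817385
C0 [-1,[-0.0148,-0.0009,0.0114],[0,0,0]],[-1,[-0.011,-0.0007,0.0049],[0,0,0]],[-1,[-0.0088,-0.0005,0.0023],[0,0,0]],[-1,[-0.006,-0.0003,0.0008],[0,0,0]],[-1,[-0.003,-0.0002,0.0002],[0,0,0]],
C1 [-1,[-0,-0,0],[0,0,0]],[-1,[-0,-0,0],[0,0,0]],[-1,[-0,-0,0],[0,0,0]],[-1,[-0,-0,0],[0,0,0]],[-1,[-0,-0,0],[0,0,0]],
cmd [0.5681, -0.0817, 0.2859] phi 37.655
[0.289, 0.187, 0.14, 0.093, 0.047, 0, 0, 0, 0, 0, 0, 0, 0, 0, 0]
7 1070.529623461806 0.0011249668082972926
C0 [-1,[-0.0152,-0.0009,0.0116],[0,0,0]],[-1,[-0.0119,-0.0007,0.0051],[0,0,0]],[-1,[-0.0101,-0.0006,0.0023],[0,0,0]],[-1,[-0.0077,-0.0005,0.0007],[0,0,0]],[-1,[-0.0052,-0.0003,-0.0001],[0,0,0]],
C1 [-1,[-0.0026,-0.0002,-0.0002],[0,0,0]],[-1,[-0,0,0],[0,0,0]],[-1,[-0,0,0],[0,0,0]],[-1,[-0,0,0],[0,0,0]],[-1,[-0,0,0],[0,0,0]],
cmd [0.559, -0.0823, 0.2857] phi 37.795
[0.296, 0.2, 0.16, 0.12, 0.08, 0.04, 0, 0, 0, 0, 0, 0, 0, 0, 0]
8 1075.496611887291 0.0
C0 [-1,[-0.0154,-0.0009,0.0118],[0,0,0]],[-1,[-0.0126,-0.0008,0.0052],[0,0,0]],[-1,[-0.0111,-0.0007,0.0023],[0,0,0]],[-1,[-0.0091,-0.0005,0.0004],[0,0,0]],[-1,[-0.0068,-0.0004,-0.0006],[0,0,0]],
C1 [-1,[-0.0044,-0.0003,-0.0007],[0,0,0]],[-1,[-0.0023,-0.0001,-0.0005],[0,0,0]],[-1,[0,-0,-0],[0,0,0]],[-1,[0,-0,-0],[0,0,0]],[-1,[0,-0,-0],[0,0,0]],
cmd [0.55, -0.0828, 0.2842] phi 37.935
[0.301, 0.21, 0.175, 0.14, 0.105, 0.07, 0.035, 0, 0, 0, 0, 0, 0, 0, 0]
9 1080.3698652355602 0.0
```

```bash
f(){ grep -E "time|pos|force:" | grep -v gripper | tr '\n' ' '; echo; }
python3 -m inch '[[-1,[-0.0154,-0.0009,0.0118],[0,0,0]],[-1,[-0.0126,-0.0008,0.0052],[0,0,0]],[-1,[-0.0111,-0.0007,0.0023],[0,0,0]],[-1,[-0.0091,-0.0005,0.0004],[0,0,0]],[-1,[-0.0068,-0.0004,-0.0006],[0,0,0]]]'|f
python3 -m inch '[[-1,[-0.0044,-0.0003,-0.0007],[0,0,0]],[-1,[-0.0023,-0.0001,-0.0005],[0,0,0]],[-1,[0,0,0],[0,0,0]],[-1,[0,0,0],[0,0,0]],[-1,[0,0,0],[0,0,0]]]'|f
python3 -m inch '[[-1,[0,0,0],[0,0,0]],[-1,[0,0,0],[0,0,0]],[-1,[0,0,0],[0,0,0]]]'|f
python3 snap.py side top
cat >> data.py <<'E'
LOG+=[.301,.21,.175,.14,.105,.07,.035,0,0,0,0,0,0,'S','S']
E
python3 - <<'E'
from bowl import *; import glob
for f in sorted(glob.glob("pics/s0*"))[-2:]:
    d=np.load(f); m=measure(f); print(f,m); c=profile(d); g=c[:,1]/c[:,0]
    print(" ".join("%d:%d"%(DEG[i],100*g[i]) for i in range(130,240,2) if not np.isnan(g[i])))
    ok=[d["img"][:,:,::-1]]
    X=o+.112*np.array([0,0,1])+.293*ey; print("tip px",proj(d,X))
    if "side" in f: cv2.imwrite("pics/rest.png",crop(d["img"],400,190,520,280,6))
    # same but for outside of bowl beyond band (y .30-.31)
E
```

```text
time_s: 14.55 eef_pos: [0.5558, -0.0844, 0.2858] contact_force: [0.8, -5.1, 0.7] 
time_s: 15.05 eef_pos: [0.5496, -0.0848, 0.2845] contact_force: [-1.0, -5.3, 1.9] 
time_s: 15.35 eef_pos: [0.5496, -0.0848, 0.2845] contact_force: [-1.5, -5.4, 3.2] 
SNAP 15.35 wphi 0.241 r 0.0654 F [-1.5 -5.4  3.2]
SNAP 15.40 wphi 0.241 r 0.0654 F [-0.2 -6.1  2.7]
pics/s0015.35_side.npz (np.float64(52.5), np.float64(0.98), (-7.3, 8))
-50:48 -48:48 -46:49 -44:49 -42:49 -40:48 -38:49 -36:51 -34:51 -32:51 -30:51 -28:52 -26:52 -24:52 -22:60 -20:63 -18:62 -16:62 -14:62 -12:64 -10:97 -8:101 -6:100 -4:91 -2:69 0:66 2:71 4:67 6:67 8:57 10:57
tip px [[452.58194295 239.2937654 ]]
pics/s0015.40_top.npz (np.float64(52.0), np.float64(0.94), None)
-50:58 -48:57 -46:56 -44:54 -42:55 -40:55 -38:54 -36:54 -34:53 -32:52 -30:52 -28:53 -26:52 -24:58 -22:64 -20:66 -18:65 -16:65 -14:66 -12:84 2:79 4:68 6:62 8:55 10:52 12:52 14:52 16:51 18:50 20:51 22:49 24:51 26:50 28:50 30:51 32:51 34:49 36:55 38:63 40:64 42:64 44:64 46:65 48:64 50:65 52:64 54:65 56:65 58:64
tip px [[190.81624959 178.82820377]]
```

View pics/rest.png

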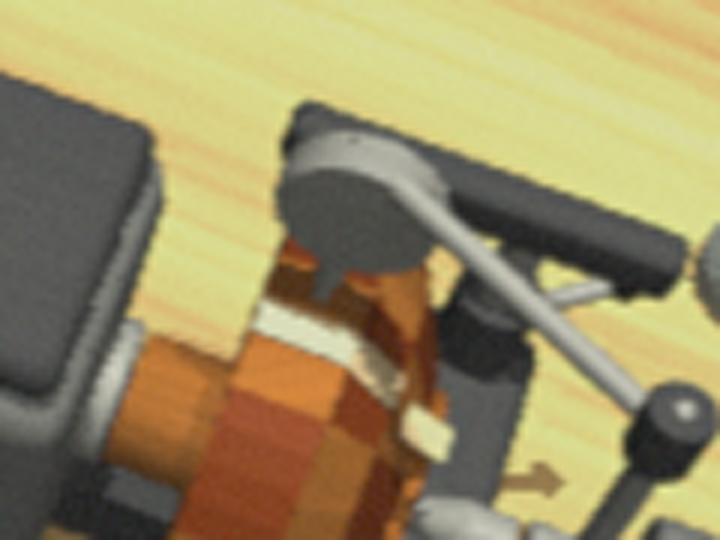

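```bash
cat >> data.py <<'E'
MEAS.append((15.35,1072.5))
E
python3 - <<'E' 2>/dev/null
from steady import *; from data import *
P,o,phi=fit(MEAS,LOG,T0,PHI0,.2)
from scipy.optimize import brentq
sh=np.array([.1,.25,.15,.05,0,0,0,0,0,0])
def mv(s,P):
    a,b=np.radians(1072.5),0.
    for d in sh*s:
        for k in range(20): a,b=step(a,b,d*10,P,.005)
    return np.degrees(a)-1072.5
for s in (.4,.6,.8,1,1.2,1.5): print(s,mv(s,P),mv(s,P*np.array([1,1,1.05,1,1,1])))
s=brentq(lambda s:mv(s,P)-6.8,.3,2); r=(sh*s).round(3); print(s,r); plan([0.55, -0.0828, 0.2842],37.935,r[:5])
E
```

```text
cost 0.7562620844819392 P [0.0074     0.01038024 0.00989701 0.0008     0.00458077 0.34569845] res [-0.8  0.6  0.7 -0.6  0.3  0.1 -0.3  0.   0.6 -0.1 -0.5 -0.   0.3]
0.4 0.2788125436657083 0.21530455000947768
0.6 1.292785534896666 1.1283013959066466
0.8 3.0999643311417913 2.777829985175913
1 5.469970473559897 5.0064488495702335
1.2 8.20847250498582 7.643043449896595
1.5 12.783357224732754 12.085658381650092
1.0998544876241607 [0.11  0.275 0.165 0.055 0.    0.    0.    0.    0.    0.   ]
C0 [-1,[-0.0068,-0.0004,-0.002],[0,0,0]],[-1,[-0.0157,-0.001,-0.0083],[0,0,0]],[-1,[-0.0082,-0.0005,-0.007],[0,0,0]],[-1,[-0.0025,-0.0001,-0.0026],[0,0,0]],[-1,[0,-0,0],[0,0,0]],
cmd [0.5168, -0.0848, 0.2643] phi 38.54
```

```bash
f(){ grep -E "time|pos|force:" | grep -v gripper | tr '\n' ' '; echo; }
python3 -m inch '[[-1,[-0.0068,-0.0004,-0.002],[0,0,0]],[-1,[-0.0157,-0.001,-0.0083],[0,0,0]],[-1,[-0.0082,-0.0005,-0.007],[0,0,0]],[-1,[-0.0025,-0.0001,-0.0026],[0,0,0]],[-1,[0,0,0],[0,0,0]]]'|f
python3 -m inch '[[-1,[0,0,0],[0,0,0]],[-1,[0,0,0],[0,0,0]],[-1,[0,0,0],[0,0,0]],[-1,[0,0,0],[0,0,0]]]'|f
python3 snap.py side top
python3 - <<'E'
from bowl import *; import glob
for f in sorted(glob.glob("pics/s0*"))[-2:]:
    d=np.load(f); m=measure(f); print(f,m); c=profile(d); g=c[:,1]/c[:,0]
    print(" ".join("%d:%d"%(DEG[i],100*g[i]) for i in range(140,226,1) if not np.isnan(g[i])))
    if "side" in f: cv2.imwrite("pics/rest2.png",crop(d["img"],400,190,520,280,6))
E
```

```text
time_s: 15.95 eef_pos: [0.5156, -0.0867, 0.2637] contact_force: [0.4, -4.7, -0.6] 
time_s: 16.35 eef_pos: [0.5161, -0.0867, 0.2643] contact_force: [-1.2, -5.6, 1.2] 
SNAP 16.35 wphi 0.849 r 0.0655 F [-1.2 -5.6  1.2]
SNAP 16.40 wphi 0.849 r 0.0655 F [-0.5 -5.6  0.7]
pics/s0016.35_side.npz (np.float64(0.5), np.float64(0.97), (-26.4, 3))
-40:49 -39:49 -38:49 -37:50 -36:51 -35:51 -34:51 -33:51 -32:50 -31:50 -30:51 -29:52 -28:53 -27:53 -26:53 -25:53 -24:53 -23:53 -22:54 -21:54 -20:54 -19:54 -18:54 -17:54 -16:55 -15:57 -14:61 -13:62 -12:62 -11:63 -10:62 -9:62 -8:62 -7:62 -6:62 -5:63 -4:67 -3:79 -2:87 -1:88 0:89 1:89 2:89 3:88 4:86 5:77 6:70 7:63 8:63 9:64 10:67
pics/s0016.40_top.npz (np.float64(59.5), np.float64(0.97), None)
-40:56 -39:56 -38:54 -37:53 -36:52 -35:52 -34:53 -33:53 -32:53 -31:53 -30:53 -29:52 -28:52 -27:51 -26:51 -25:51 -24:52 -23:53 -22:52 -21:52 -20:53 -19:51 -18:51 -17:53 -16:58 -15:63 -14:65 -13:67 -12:71 -11:65 1:90 2:90 3:83 4:73 5:67 6:65 7:65 8:65 9:64 10:64 11:65 12:65 13:64 14:62 15:56 16:52 17:50 18:50 19:51 20:51 21:51 22:50 23:51 24:50 25:51 26:51 27:51 28:50 29:50 30:50 31:50 32:49 33:49 34:50 35:52 36:51 37:51 38:52 39:52 40:52 41:51 42:51 43:53 44:56 45:60
```

View pics/rest2.png

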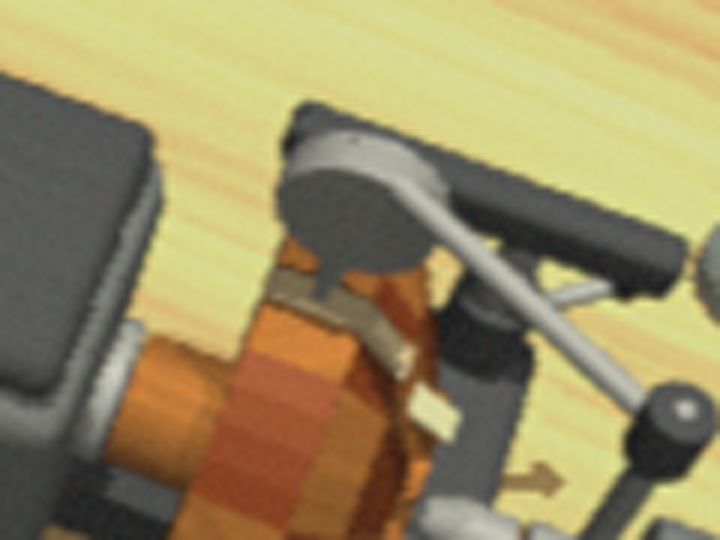

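```bash
f(){ grep -E "time|pos|width|force:" | tr '\n' ' '; echo; }
python3 -m inch '[[1,[0,0,0],[0,0,0]],[1,[0,0,0],[0,0,0]],[1,[0,0,0],[0,0,0]],[1,[0,0,0],[0,0,0]],[1,[0,0,0],[0,0,0]]]'|f
python3 -m inch '[[1,[0,0,0],[0,0,0]],[1,[0,0,0.01],[0,0,0]],[1,[0,0,0.02],[0,0,0]],[1,[0,0,0.03],[0,0,0]],[1,[0,0,0.03],[0,0,0]]]'|f
python3 -m inch '[[1,[0,-0.02,0.02],[0,0,0]],[1,[0,-0.035,0],[0,0,0]],[1,[0,-0.035,0],[0,0,0]],[1,[0,-0.035,0],[0,0,0]],[1,[0,-0.02,0],[0,0,0]]]'|f
python3 -m inch '[[1,[0,0,0],[0,0,0]],[1,[0,0,0],[0,0,0]],[1,[0,0,0],[0,0,0]],[1,[0,0,0],[0,0,0]],[1,[0,0,0],[0,0,0]]]'|f
python3 snap.py side top
python3 - <<'E'
from bowl import *; import glob
F=sorted(glob.glob("pics/s0*"))
for f in F[-2:]:
    print(f,measure(f))
d=np.load(F[-2]); cv2.imwrite("pics/fin.png",crop(d["img"],180,100,480,300,2.5))
E
```

```text
time_s: 16.95 eef_pos: [0.5169, -0.085, 0.2652] contact_force: [-0.7, -0.7, -0.5] width: 0.0856 gripper_force: 0.0 
time_s: 17.45 eef_pos: [0.5167, -0.0853, 0.3569] contact_force: [1.5, -0.6, -0.0] width: 0.0854 gripper_force: 0.0 
time_s: 17.95 eef_pos: [0.5162, -0.2338, 0.3758] contact_force: [0.5, 0.2, -1.4] width: 0.0852 gripper_force: 0.0 
time_s: 18.45 eef_pos: [0.5172, -0.2293, 0.3756] contact_force: [0.3, 0.3, 1.0] width: 0.0853 gripper_force: 0.0 
SNAP 18.45 wphi 0.302 r 0.1619 F [0.3 0.3 1. ]
SNAP 18.50 wphi 0.302 r 0.1619 F [ 0.5  0.4 -0.5]
pics/s0018.45_side.npz (np.float64(0.5), np.float64(0.97), (-27.0, 3))
pics/s0018.50_top.npz (np.float64(59.5), np.float64(0.97), None)
```

View pics/fin.png

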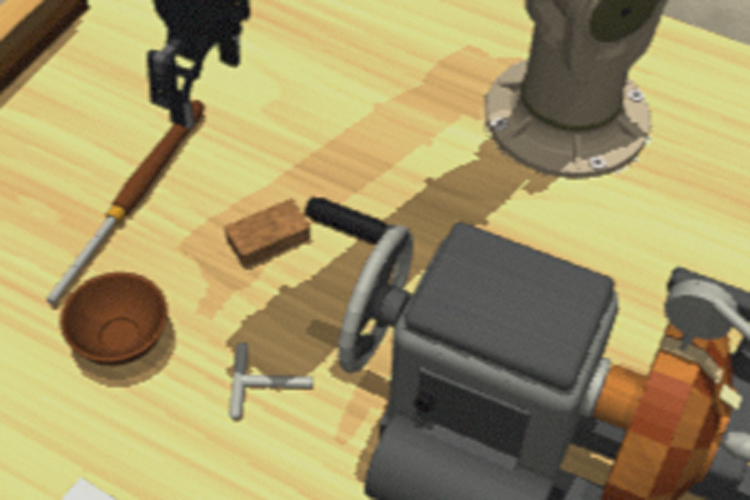

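The handle is free and the gripper is clear of the lathe. The bowl is at rest with its strip under the gauge tip, near (690,350) in the crop. The tools and the small bowl have not moved.

```bash
python3 -c "
from bench import r
print(r.job_done())"
```

```text
the job is handed in; nothing more can be done
None
```

The job is handed in: by camera measurements and the model fitted to them, the bowl ran at about 20 turns a minute (19 to 20) for 6 s. It now rests with its strip within about 1° of the gauge tip, and the handle is released and the arm drawn back.

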